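# Open the tight tin in the hold-down dock

## Task

Open the taller of the two round metal tins. Its deep lid is so tight that the whole tin would come up with it, so first slide the closed tin along the bench through the mouth of the grey hold-down dock until its foot is fully home under the lip, then draw the lid straight up and off while the dock holds the foot down. Stand the lid open end down on the bench, clear of the dock (the spot where the tin stood is free), leave the opened tin in the dock, and do not disturb the squat tin.

Things in the scene. Friction and masses are not known exactly. Their poses are not given: they have to be found in the camera images.
- tin: loose base of the tall tin, 0.18 kg: round foot 90 mm wide, 6 mm thick; 44 mm sleeve (top at 66 mm) hidden in the lid. Origin: centre of the foot's underside, on the bench; z up its axis; yaw is irrelevant. Spring catches hold the lid with 5 to 10 N over the first 50 mm of the draw. Starts left or right; its spot (50 mm round) and the bench from there to the dock's mouth are free.
- tin_lid: loose lid of the tall tin, 0.06 kg: plain round rigid cap, 54 mm across, 70 mm tall, open below, closed on top; bears a 40 N grip. Origin: centre of its open rim; z up its axis to the closed end. Closed, the rim rests on the foot: origin 6 mm, top 76 mm above the bench. Off the sleeve once raised by more than 60 mm.
- dock: fixed grey U, 16 mm tall, mouth towards the robot. Origin: on the bench, the foot's centre when fully home at the back wall; x points from mouth to back wall. Side walls 100 mm apart; a lip 11 to 16 mm up overhangs the foot from x = -34 mm, its slot 66 mm wide, closed at x = +33. Flared guides, 11 mm tall, widen to 135 mm at x = -77. All within x -80 to +58, y +-85 mm.
- squat_tin: bystander, loose: a tin of the same make, foot and lid diameter, but only 46 mm tall. Origin: centre of its underside. Leave it where it stands.

How it is judged:
By the outcome, as a careful person would: the job done as asked, in the order asked, and still so for the second after the job is handed in, with the robot touching nothing.
It also fails if it takes over 64 s, if anything falls off the work surface, if the arm or the gripper's body presses on something with over 40 N, if the wrist force passes 120 N, or if a joint passes its speed limit or range.

## Robot

A 6-joint arm with a two-finger parallel gripper is mounted at the origin on a cart in front of the work surface, level with it; the furniture and walls round the work are solid. World frame = base frame: x ahead of the robot, y to its left, z up, the work surface at z = 0. Lengths are in m, angles in rad, forces in N, time in s.
With the tool pointing down it reaches from about 0.35 to 0.975 m from the base axis. Payload 4.9 kg.
Tool frame: the origin (TCP) lies midway between the tips of the shut fingers; the grasp point (between the pads) lies 19 mm behind it; z points along the fingers, y is the line along which they close (so a half turn about z gives the same grasp; the last joint's range is limited). The gripper opens to 85 mm and grips with 20 to 120 N. Pads are 22 mm wide; open, the fingers measure 114 mm over their backs; the gripper's body (76 mm by 85 mm) begins 54 mm behind the grasp point. The pads swing forward as they close: fully open they stand 13 mm farther back than shut.
Start: joints at [1.081, 0.053, 1.613, -0, 1.476, -0.119], TCP at [0.226, 0.583, 0.231] pointing down, gripper open.
Joint ranges: [-3.01, 3.01], [-1.01, 2.22], [0.06, 2.58], [-1.02, 4.17], [0.09, 2.62], [-3.14, 3.14]. Speed limits (rad/s): [2.57, 2.57, 3.14, 3.14, 3.14, 3.14].

## Interface

Orientations are given as a unit quaternion [w, x, y, z].
In Python, from plant import manip gives the robot as it stands.
- The arm moves only by the shell command python3 shift.py 'ROWS'. ROWS is a JSON list that holds a single list of rows (three levels of brackets), with 1 to 5 rows, each of 7 numbers: the opening from 0.0 (shut) to 1.0 (fully open), then dx, dy, dz in m, then a rotation vector rx, ry, rz in rad; each row shifts and turns the commanded pose from where the row before left it, along the tool's axes as they then stand; what a row does not reach is not made up. A row lasts 1/8 s, in which the tool goes at most 0.0625 m and 0.188 rad, less where a joint would pass 70% of its speed; a pose out of reach is approached as far as the arm can. The fingers move at their own pace and stop on an object; the grip force is fixed at half the most. Time passes only in rows, so rows that do not move let the fingers close. It prints the time, the measured TCP pose, the force, the opening and the grip force at its end. Input that does not fit is refused with a message, and nothing moves.
- manip.state(): the state, without advancing time (a new reading comes with each control period).
- manip.grab_frame(name): name is "scene" or "top" or "wrist"; returns the picture (384x512x3 uint8, red, green, blue); there is no depth.
- manip.camera_params(name): a dict with "intrinsics" (3x3 intrinsics, pixels), "k1" (the pictures are not rectified: a ray, as slopes to the right and down, at radius r is drawn at 1 + k1 r^2 times it, then the intrinsics apply), "xyz" and "orientation" of the camera in the world. Camera axes: x right, y down, z forward; pixel columns grow to the right and rows downward; lengths in m; the calibration is good to about 2 mm. A picture is of the moment at which its call begins: read the wrist's pose just before it. camera_params takes no time and is no camera call; for the wrist camera it gives the pose at the moment of the call.
- manip.job_done(): hands the job in; it is judged then, once.
The state is a dict: "time": time; "joint_pos": joint angles; "joint_vel": joint speeds; "joint_efforts": joint torques, N m; "tool_pos": TCP position; "tool_rot": TCP orientation; "contact_force": force on the tool from outside, world axes, zero at the start; "ft_torque": the same for the moment, N m; "gripper_width": opening from 0.0 (shut) to 1.0 (fully open); "grasp_force": force on a finger pad.
Only numpy, scipy, OpenCV 4.12 (cv2) and the standard library are available. Lean on these libraries where they do the work, as an engineer would, in place of code of your own. Each camera call takes 0.05 s, during which the arm holds its last target. There are 200 camera calls.

## Working session

There is one attempt and no reset: what is moved stays moved. The work goes in short steps, Python scripts to look and compute and a shell command to move; the robot and the scene stay as the last step left them, time stands still between calls to the robot, and variables do not carry over. Pictures are saved under pics/ and viewed, at most 10 in all, crops included, and the job is handed in when it is done.

```bash
ls; mkdir -p pics
python3 - <<'E'
from plant import manip
import cv2,numpy as np
s=manip.state();print(s)
a=manip.grab_frame("scene");b=manip.grab_frame("top")
cv2.imwrite("pics/scene0.png",a[:,:,::-1]);cv2.imwrite("pics/top0.png",b[:,:,::-1])
for n in("scene","top","wrist"):print(n,manip.camera_params(n))
E
```

```text
pics
plant.py
shift.py
{'time': 0.0, 'joint_pos': array([ 1.08100898e+00,  5.33510699e-02,  1.61427871e+00, -1.28545964e-05,
        1.47599313e+00, -1.19005186e-01]), 'joint_vel': array([ 0.00063822, -0.00074019, -0.00019725,  0.00293333, -0.00066449,
        0.00248233]), 'joint_efforts': array([ 9.97898096e-04, -3.93667567e+01, -3.70180321e+01, -1.05773267e-04,
        6.84726663e-03, -1.61083699e-05]), 'tool_pos': array([0.22617998, 0.5819788 , 0.23007574]), 'tool_rot': array([-2.98147512e-04,  1.84330226e-01,  9.82863845e-01, -9.70377626e-04]), 'contact_force': array([ 0.93332047, -0.65994716, -0.43359136]), 'ft_torque': array([-0.01364879,  0.0508797 ,  0.05359219]), 'grasp_force': 0.0, 'gripper_width': 0.9987886754325533}
scene {'intrinsics': array([[452.00959116,   0.        , 261.72517641],
       [  0.        , 452.00959116, 196.10735667],
       [  0.        ,   0.        ,   1.        ]]), 'k1': -0.12541799005516702, 'xyz': array([ 0.00549402, -0.45887777,  0.89430839]), 'orientation': array([-0.31306755,  0.85923978, -0.37960615,  0.13998171])}
top {'intrinsics': array([[419.78359912,   0.        , 245.75469965],
       [  0.        , 419.78359912, 183.81091484],
       [  0.        ,   0.        ,   1.        ]]), 'k1': -0.0965356434149535, 'xyz': array([0.40503455, 0.01244776, 1.06856567]), 'orientation': array([ 0.04191799, -0.703872  ,  0.70670443, -0.05810271])}
wrist {'intrinsics': array([[315.60215439,   0.        , 254.85930081],
       [  0.        , 315.60215439, 191.33781917],
       [  0.        ,   0.        ,   1.        ]]), 'k1': 0.022311790776384264, 'xyz': array([0.16071335, 0.60801976, 0.3724106 ]), 'orientation': array([0.1139321 , 0.81740283, 0.55955822, 0.07593871])}
```

View pics/scene0.png

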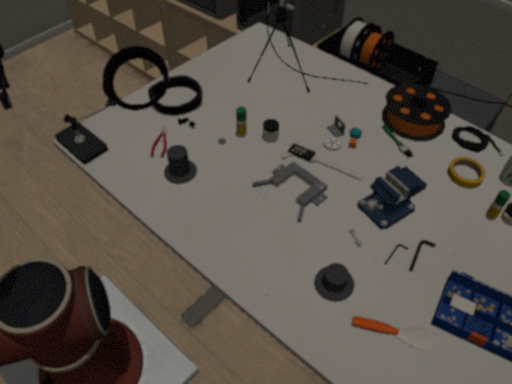

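View pics/top0.png

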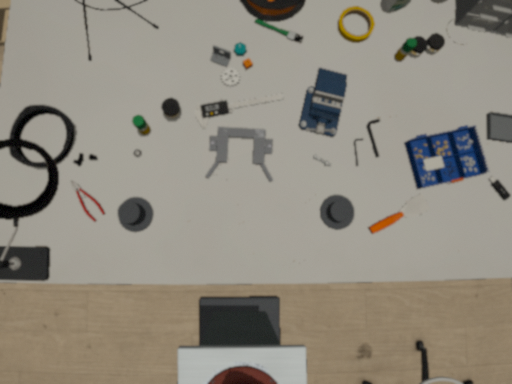

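The scene view shows the tall tin on the left at (178,162) and the squat one at (335,280). The top view has the tall tin at (135,213), the squat one at (337,211), and the dock at (240,148) with its mouth facing down the image, towards the robot. Next I'll zoom in on them.

```bash
cat > h.py <<'E'
import numpy as np,cv2
from scipy.spatial.transform import Rotation as R
def rot(q): return R.from_quat([q[1],q[2],q[3],q[0]]).as_matrix()
def ray(p,uv):
    K=p["intrinsics"];k=p["k1"];uv=np.atleast_2d(np.asarray(uv,float))
    d=(uv-K[:2,2])/[K[0,0],K[1,1]]
    u=cv2.undistortPoints(uv.reshape(-1,1,2),K,np.array([k,0,0,0.]))[:,0]
    v=np.c_[u,np.ones(len(u))]
    return p["xyz"],v@rot(p["orientation"]).T
def plane(p,uv,z):
    o,v=ray(p,uv);return (o+v*((z-o[2])/v[:,2:]))[:,:2]
def proj(p,X):
    c=(np.atleast_2d(X)-p["xyz"])@rot(p["orientation"]);s=c[:,:2]/c[:,2:]
    s=s*(1+p["k1"]*(s**2).sum(1,keepdims=True));return s*np.diag(p["intrinsics"])[:2]+p["intrinsics"][:2,2]
def tri(p1,uv1,p2,uv2):
    o1,a=ray(p1,uv1);o2,b=ray(p2,uv2);a=a[0];b=b[0]
    t=np.linalg.lstsq(np.c_[a,-b],o2-o1,rcond=None)[0]
    x,y=o1+a*t[0],o2+b*t[1];return (x+y)/2,np.linalg.norm(x-y)
E
python3 - <<'E'
import cv2,numpy as np
s=cv2.imread("pics/scene0.png");t=cv2.imread("pics/top0.png")
def crop(im,x,y,w,h,f=4):
    c=im[y:y+h,x:x+w]; c=cv2.convertScaleAbs(c,alpha=1.6,beta=20);return cv2.resize(c,None,fx=f,fy=f,interpolation=cv2.INTER_CUBIC)
a=np.hstack([crop(t,105,185,80,60),crop(t,200,120,80,60)])
b=np.hstack([crop(s,140,135,80,60),crop(s,250,160,80,60)])
cv2.imwrite("pics/m.png",np.vstack([a,b]))
for im,(x,y,w,h) in ((t,(105,185,60,60)),(s,(155,135,50,60)),(t,(310,185,55,50))):
    g=cv2.cvtColor(im,cv2.COLOR_BGR2GRAY)[y:y+h,x:x+w]
    print(g[::3,::3])
E
```

```text
[[161 161 161 161 163 160 161 162 160 161 162 161 161 161 162 161 161 161
  160 162]
 [160 161 161 163 161 161 161 162 161 161 162 160 161 160 162 162 162 162
  162 160]
 [161 162 160 162 161 161 161 162 161 161 161 161 161 162 162 161 161 162
  161 161]
 [162 162 161 161 161 161 161 162 161 160 161 161 160 162 162 162 161 161
  162 162]
 [162 163 161 162 161 161 162 158 140 120 110 114 130 156 161 161 161 161
  162 161]
 [162 160 161 162 162 162 153 102  68  67  68  70  70  83 137 160 161 161
  163 162]
 [161 162 161 160 161 151  91  67  67  66  58  56  65  68  73 140 161 162
  162 162]
 [161 162 160 162 157  92  65  64  67  66  66  46  39  67  68  90 158 161
  161 162]
 [160 162 162 161 138  69  65  68  67  68  65  61  28  47  69  70 141 163
  162 160]
 [141 161 162 161 132  67  66  66  66  68  67  62  25  30  66  70 125 161
  162 161]
 [157 161 162 161 137  67  67  68  66  68  67  55  23  32  65  68 129 160
  162 162]
 [161 161 162 161 151  73  67  67  66  67  64  38  28  46  69  68 146 161
  162 161]
 [160 162 161 161 159  92  66  67  67  62  39  26  38  64  70  84 158 161
  162 
[... 2699 characters left out ...]
  60  66  67  70  68  69  67  75 155 163 162
  162]
 [162 162 163 146  67  61  27  58  70  67  69  66  66  67  69 154 163 161
  161]
 [161 162 161 146  70  66  32  41  67  68  68  68  67  68  73 154 161 161
  161]
 [161 162 162 156  76  69  51  28  54  65  69  68  67  68  92 159 162 160
  161]
 [161 161 162 162 134  69  69  58  36  43  59  65  69  71 132 161 162 162
  162]
 [161 161 162 161 160 112  70  69  67  67  68  70  72 112 159 161 160 161
  161]
 [161 162 161 162 163 160 125  92  74  70  73  91 133 160 160 161 161 162
  162]
 [161 161 161 162 162 161 161 159 152 145 151 159 163 160 161 161 162 161
  161]
 [162 163 162 163 161 162 161 161 161 162 161 162 161 161 161 162 162 161
  162]]
```

View pics/m.png

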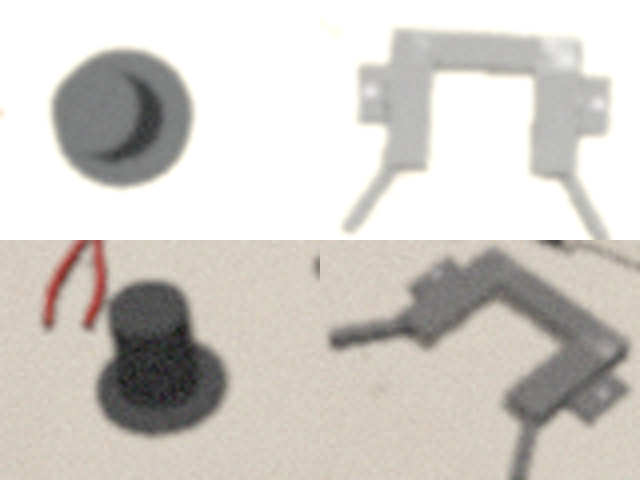

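The crops are clear. In the top view the tall tin's foot is centred near (135.7,214) with the lid top near (129.5,212). The dock slot corners are near (228,138), (253.5,138), (227,162) and (253,163). Now I'll measure these.

```bash
cat > m1.py <<'E'
import cv2,numpy as np
from plant import manip
from h import *
P={n:manip.camera_params(n) for n in("scene","top")}
I={n:cv2.cvtColor(cv2.imread(f"pics/{n}0.png"),cv2.COLOR_BGR2GRAY) for n in P}
from scipy.optimize import least_squares
def fitc(X):
    r=least_squares(lambda q:np.hypot(*(X-q[:2]).T)-q[2],[*X.mean(0),.045],loss="soft_l1",f_scale=.001);return r.x,np.abs(r.fun).max()
def contour(n,box,th):
    x,y,w,h=box;g=cv2.resize(I[n][y:y+h,x:x+w],None,fx=8,fy=8,interpolation=cv2.INTER_CUBIC)
    c=max(cv2.findContours((g<th).astype(np.uint8),cv2.RETR_LIST,cv2.CHAIN_APPROX_NONE)[0],key=cv2.contourArea)
    return (c[:,0]+.5)/8-.5+[x,y]
c=contour("top",(105,185,60,60),115)
for z in(.003,):
    X=plane(P["top"],c,z); k=c[:,0]>130; print("foot top",fitc(X[k]))
c=contour("scene",(160,140,50,50),75)
X=plane(P["scene"],c,.003); k=c[:,1]>172; print("foot scene",fitc(X[k]))
c=contour("top",(315,190,45,45),115);X=plane(P["top"],c,.003);print("squat",fitc(X))
# lid top triangulation from crops, then dock corners
print("lid top",tri(P["top"],(129.4,211.6),P["scene"],(177,152)))
c=contour("top",(203,123,75,60),128)
a=cv2.approxPolyDP(((c-[203,123])*8).astype(np.int32),10,True)[:,0]/8+[203,123]
print("top poly",a.round(1).tolist())
c=contour("scene",(250,158,80,65),98)
a=cv2.approxPolyDP(((c-[250,158])*8).astype(np.int32),10,True)[:,0]/8+[250,158]
print("scene poly",a.round(1).tolist())
E
python3 m1.py
```

```text
foot top (array([0.48007057, 0.26845188, 0.04389791]), np.float64(0.0008418373448890598))
foot scene (array([0.47856348, 0.26721873, 0.04356832]), np.float64(0.0008606704674643945))
squat (array([ 0.48409708, -0.24538862,  0.04418075]), np.float64(0.0009635557863150179))
lid top (array([0.48028227, 0.26594217, 0.075564  ]), np.float64(0.0009140722037571212))
top poly [[209.4, 136.4], [209.1, 149.6], [215.5, 151.0], [216.4, 154.2], [214.1, 162.8], [205.5, 175.1], [205.9, 177.2], [209.8, 175.8], [219.0, 163.0], [226.0, 161.9], [227.9, 138.4], [239.5, 137.5], [252.8, 139.4], [252.1, 162.6], [259.2, 165.0], [268.2, 180.4], [271.5, 180.0], [263.4, 161.5], [264.4, 154.5], [271.0, 152.6], [271.9, 139.6], [264.9, 137.6], [264.2, 130.1], [260.0, 130.0], [258.0, 132.4], [252.9, 128.5], [219.0, 126.8], [216.9, 134.5]]
scene poly [[251.9, 182.2], [251.6, 186.0], [254.0, 187.5], [269.1, 184.2], [276.2, 187.1], [294.0, 175.4], [306.8, 183.8], [308.6, 186.8], [296.1, 196.9], [294.9, 199.9], [299.2, 206.1], [296.4, 218.6], [298.0, 222.4], [300.9, 221.2], [304.5, 207.4], [309.5, 202.9], [317.8, 205.9], [327.0, 197.1], [323.5, 192.6], [326.6, 189.0], [326.6, 184.2], [293.4, 161.1], [285.5, 165.6], [281.8, 163.5], [271.2, 171.0], [272.1, 175.2], [267.5, 178.9]]
```

```bash
cat > m2.py <<'E'
from m1 import *
q=np.array([[227.7,138.2],[252.9,138.8],[226.3,161.9],[252.2,162.8]])
X=plane(P["top"],q,.016);print(X.round(4))
d=(X[0]+X[1]-X[2]-X[3]);d/=np.linalg.norm(d);print("yaw",np.degrees(np.arctan2(d[1],d[0])),"w",np.linalg.norm(X[0]-X[1]),np.linalg.norm(X[2]-X[3]),"centre",X.mean(0)+.0005*d)
d2=X[0]-X[1];print("yaw via back",np.degrees(np.arctan2(-d2[0],d2[1])))
print(tri(P["top"],q[1],P["scene"],(308.6,186.6)),tri(P["top"],q[3],P["scene"],(295.3,198)))
print("outer tabs",plane(P["top"],[[209.4,136.4],[271.9,139.6],[209.1,149.6],[271,152.6]],.0))
E
python3 m2.py | tail -12
```

```text
scene poly [[251.9, 182.2], [251.6, 186.0], [254.0, 187.5], [269.1, 184.2], [276.2, 187.1], [294.0, 175.4], [306.8, 183.8], [308.6, 186.8], [296.1, 196.9], [294.9, 199.9], [299.2, 206.1], [296.4, 218.6], [298.0, 222.4], [300.9, 221.2], [304.5, 207.4], [309.5, 202.9], [317.8, 205.9], [327.0, 197.1], [323.5, 192.6], [326.6, 189.0], [326.6, 184.2], [293.4, 161.1], [285.5, 165.6], [281.8, 163.5], [271.2, 171.0], [272.1, 175.2], [267.5, 178.9]]
[[ 0.6737  0.0337]
 [ 0.6721 -0.0312]
 [ 0.6116  0.0372]
 [ 0.6092 -0.0289]]
yaw -2.6594340725267154 w 0.06491575918818442 0.06613201859871334 centre [0.64216384 0.00267059]
yaw via back -1.4114164429838894
(array([ 0.67135044, -0.02876479,  0.0063432 ]), np.float64(0.008423363684228954)) (array([ 0.60956469, -0.02886619,  0.01318913]), np.float64(0.0004170086367192136))
outer tabs [[ 0.68272101  0.08184601]
 [ 0.67409204 -0.08164882]
 [ 0.64740432  0.08233623]
 [ 0.63929013 -0.07875891]]
```

```bash
cat > go.py <<'E'
# how far, in the tool's axes, from measured pose to world target
import sys;from plant import manip
from h import *
s=manip.state();M=rot(s["tool_rot"]);t=np.array([float(v) for v in sys.argv[1:4]])
print("tool delta",(M.T@(t-s["tool_pos"])).round(4),"pos",s["tool_pos"].round(4),"x axis yaw deg",np.degrees(np.arctan2(M[1,0],M[0,0])).round(2),"F",s["contact_force"].round(1),"t",round(s["time"],2))
E
python3 shift.py '[[[1,0,0,0.03,0,0,-0.163],[1,0,0,0.03,0,0,-0.163],[1,0,0,0,0,0,0]]]'; python3 go.py 0.479 0.267 0.165
```

```text
time: 0.48
tool_pos: [0.2253, 0.5804, 0.1674]
tool_rot: [-0.002, 0.023, 1.0, -0.003]
contact_force: [-0.6, 0.3, 0.4]
gripper_width: 1.002
grasp_force: 0.0
tool delta [-0.268  -0.3011  0.0035] pos [0.2253 0.5804 0.1674] x axis yaw deg 177.32 F [-0.6  0.3  0.4] t 0.47
```

```bash
python3 shift.py '[[[1,-0.038,-0.043,0,0,0,0],[1,-0.038,-0.043,0,0,0,0],[1,-0.038,-0.043,0,0,0,0],[1,-0.038,-0.043,0,0,0,0],[1,-0.038,-0.043,0,0,0,0]]]' >/dev/null; python3 shift.py '[[[1,-0.038,-0.043,0,0,0,0],[1,-0.038,-0.043,0,0,0,0],[1,0,0,0,0,0,0],[1,0,0,0,0,0,0]]]';  python3 go.py 0.479 0.267 0.165
python3 - <<'E'
from plant import manip
import cv2
from h import *
p=manip.camera_params("wrist");a=manip.grab_frame("wrist");cv2.imwrite("pics/w1.png",a[:,:,::-1])
print(p["xyz"],rot(p["orientation"])[:,2]);np.save("w1.npy",p,allow_pickle=True)
E
```

```text
time: 1.6
tool_pos: [0.479, 0.2702, 0.1724]
tool_rot: [0.0, 0.023, 1.0, 0.0]
contact_force: [0.2, -0.2, -0.0]
gripper_width: 1.002
grasp_force: 0.0
tool delta [-0.0001 -0.0032  0.0074] pos [0.479  0.2702 0.1724] x axis yaw deg 177.31 F [ 0.2 -0.2 -0. ] t 1.6
[0.40869125 0.27417879 0.31456853] [ 0.2716073  -0.01332996 -0.96231585]
```

View pics/w1.png

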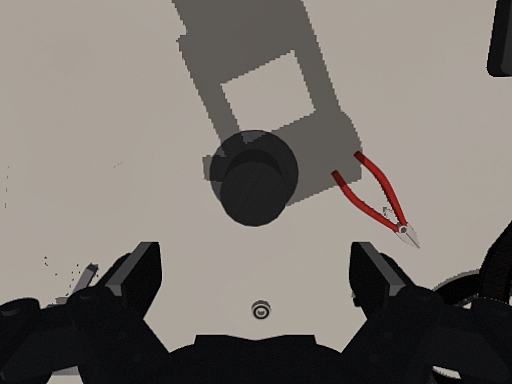

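The wrist view has image down as +x and image right as +y. The lid's top disc is at about (253,191) and the foot circle at about (254,173), both under the gripper's shadow, and the fingers are clear.

Run:
```python
from h import *
p=np.load("w1.npy",allow_pickle=True).item();g=cv2.cvtColor(cv2.imread("pics/w1.png"),cv2.COLOR_BGR2GRAY)
print(g[120:240:5,254]);print(g[195,195:310:5])
for th in(38,48):
    c=max(cv2.findContours((g[120:240,190:320]<th).astype(np.uint8),cv2.RETR_EXTERNAL,cv2.CHAIN_APPROX_NONE)[0],key=cv2.contourArea)[:,0]+[190,120]
    print(th,c.min(0),c.max(0))
low=c[c[:,1]>195]
X=plane(p,low,.076)
from scipy.optimize import least_squares
r=least_squares(lambda q:np.hypot(*(X-q[:2]).T)-q[2],[*X.mean(0),.027]);print("lid top",r.x,np.abs(r.fun).max())
f=c[c[:,1]<165];X=plane(p,f,.003);r=least_squares(lambda q:np.hypot(*(X-q[:2]).T)-.045,X.mean(0)+[.03,0]);print("foot",r.x,np.abs(r.fun).max())
```

```text
[165 164  31  62  29  30  21  24  21  30  31  34  33  30  31  32  30  31
  33  32  30  26 165 165]
[166 166 165 167 131  40  31  33  31  31  33  29  30  31  33  31  33  31
  31  27  92  93  92]
38 [210 132] [297 225]
48 [210 131] [297 225]
lid top [0.47717055 0.26991879 0.02690363] 0.0019385898324848737
foot [0.48342085 0.27131365] 0.00860020462957236
```

```bash
python3 shift.py '[[[1,0.001,-0.001,0.05,0,0,0],[1,0,0,0.05,0,0,0],[1,0,0,0.044,0,0,0],[1,0,0,0,0,0,0],[1,0,0,0,0,0,0]]]';  python3 go.py 0.478 0.269 0.028
```

```text
time: 2.28
tool_pos: [0.4784, 0.2703, 0.0292]
tool_rot: [0.001, 0.022, 1.0, 0.001]
contact_force: [0.5, 0.8, 1.0]
gripper_width: 0.999
grasp_force: 0.0
tool delta [ 0.0004 -0.0013  0.0012] pos [0.4784 0.2703 0.0292] x axis yaw deg 177.5 F [0.5 0.8 1. ] t 2.27
```

Next I'll close in gentle steps and watch the grip force.

```bash
python3 shift.py '[[[0.75,0,0,0,0,0,0],[0.7,0,0,0,0,0,0],[0.66,0,0,0,0,0,0],[0.66,0,0,0,0,0,0]]]';  python3 shift.py '[[[0.63,0,0,0,0,0,0],[0.63,0,0,0,0,0,0],[0.63,0,0,0,0,0,0]]]'; python3 shift.py '[[[0.60,0,0,0,0,0,0],[0.60,0,0,0,0,0,0],[0.60,0,0,0,0,0,0]]]'
```

```text
time: 2.78
tool_pos: [0.4778, 0.2689, 0.0276]
tool_rot: [0.0, 0.023, 1.0, 0.0]
contact_force: [-0.1, 0.1, 0.0]
gripper_width: 0.665
grasp_force: 0.0
time: 3.15
tool_pos: [0.4779, 0.269, 0.0277]
tool_rot: [0.0, 0.022, 1.0, 0.0]
contact_force: [-1.9, -0.2, 5.8]
gripper_width: 0.637
grasp_force: 25.8
time: 3.52
tool_pos: [0.478, 0.2691, 0.0279]
tool_rot: [0.0, 0.022, 1.0, 0.0]
contact_force: [-1.1, -1.9, 6.3]
gripper_width: 0.628
grasp_force: 62.2
```

Squeezing to 0.63 gives about 26 N, under the lid's 40 N limit, while 0.60 gives 62 N. I'll ease back and then slide.

```bash
python3 shift.py '[[[0.64,0,0,0,0,0,0],[0.627,0,0,0,0,0,0],[0.627,0,0,0,0,0,0]]]'; python3 go.py 0.478 0.006 0.028
python3 - <<'E'
import numpy as np
d=np.array([.641,.002]);u=np.array([np.cos(-.0465),np.sin(-.0465)])
for x in(-.163,-.15,-.06,-.04): print(x,d+x*u)
E
```

```text
time: 3.9
tool_pos: [0.478, 0.2691, 0.0277]
tool_rot: [0.0, 0.022, 1.0, 0.0]
contact_force: [-1.2, -0.3, 5.0]
gripper_width: 0.636
grasp_force: 32.3
tool delta [-0.0118 -0.2628 -0.0003] pos [0.478  0.2691 0.0277] x axis yaw deg 177.43 F [-1.2 -0.3  5. ] t 3.9
-0.163 [0.47817619 0.00957677]
-0.15 [0.49116214 0.00897249]
-0.06 [0.58106486 0.00478899]
-0.04 [0.60104324 0.00385933]
```

```bash
python3 shift.py '[[[0.627,-0.001,-0.01,0,0,0,0],[0.627,-0.001,-0.02,0,0,0,0],[0.627,-0.001,-0.025,0,0,0,0],[0.627,-0.001,-0.025,0,0,0,0],[0.627,-0.001,-0.025,0,0,0,0]]]'; python3 shift.py '[[[0.627,-0.001,-0.025,0,0,0,0],[0.627,-0.001,-0.025,0,0,0,0],[0.627,-0.001,-0.025,0,0,0,0],[0.627,-0.001,-0.025,0,0,0,0],[0.627,-0.001,-0.025,0,0,0,0]]]';python3 shift.py '[[[0.627,-0.001,-0.02,0,0,0,0],[0.627,-0.001,-0.01,0,0,0,0],[0.627,0,0,0,0,0,0],[0.627,0,0,0,0,0,0]]]';python3 go.py 0.478 0.0096 0.028;python3 - <<'E'
from plant import manip
import cv2
from h import *
p=manip.camera_params("wrist");a=manip.grab_frame("wrist");cv2.imwrite("pics/w2.png",a[:,:,::-1]);np.save("w2.npy",p,allow_pickle=True)
t=manip.grab_frame("top");cv2.imwrite("pics/top2.png",t[:,:,::-1])
s=manip.grab_frame("scene");cv2.imwrite("pics/scene2.png",s[:,:,::-1])
c=lambda im,x,y:cv2.resize(cv2.convertScaleAbs(im[y:y+105,x:x+100,::-1],alpha=1.4),None,fx=4,fy=4,interpolation=cv2.INTER_CUBIC)
cv2.imwrite("pics/c2.png",np.hstack([c(t,190,115),c(s,230,150)]))
E
```

```text
time: 4.53
tool_pos: [0.4783, 0.1626, 0.0278]
tool_rot: [0.001, 0.023, 1.0, 0.001]
contact_force: [0.6, 3.8, 4.6]
gripper_width: 0.63
grasp_force: 32.9
time: 5.15
tool_pos: [0.4773, 0.0375, 0.0277]
tool_rot: [0.0, 0.023, 1.0, 0.001]
contact_force: [0.6, 3.1, 5.8]
gripper_width: 0.631
grasp_force: 33.0
time: 5.65
tool_pos: [0.478, 0.0066, 0.0278]
tool_rot: [0.0, 0.023, 1.0, -0.001]
contact_force: [0.0, -3.0, 5.3]
gripper_width: 0.632
grasp_force: 33.1
tool delta [ 0.0001  0.003  -0.0002] pos [0.478  0.0066 0.0278] x axis yaw deg 177.38 F [ 0.  -3.   5.3] t 5.65
```

View pics/c2.png

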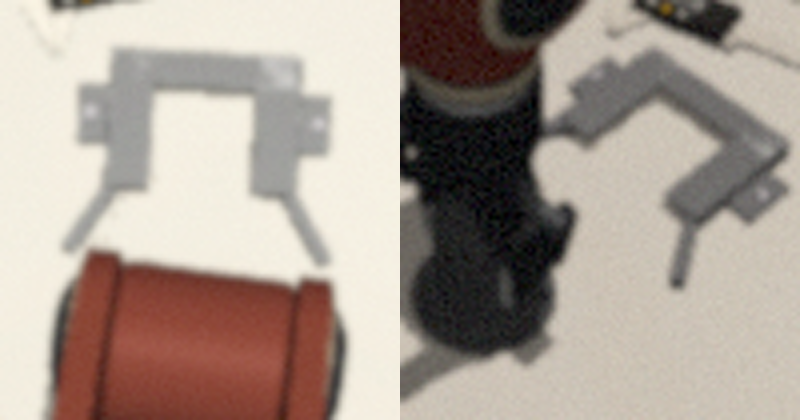

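The tin stands upright in front of the mouth, guide ends at (68,248) and (325,263) in the crop. I'll shift 3 mm onto the axis, then drive in.

```bash
python3 shift.py '[[[0.627,-0.01,0.003,0,0,0,0],[0.627,-0.02,0,0,0,0,0],[0.627,-0.02,0,0,0,0,0],[0.627,-0.02,0,0,0,0,0],[0.627,-0.02,0,0,0,0,0]]]'; python3 shift.py '[[[0.627,-0.02,0,0,0,0,0],[0.627,-0.015,0,0,0,0,0],[0.627,-0.01,0,0,0,0,0],[0.627,-0.01,0,0,0,0,0]]]';python3 go.py 0.641 0.002 0.028
```

```text
time: 6.42
tool_pos: [0.5667, 0.0061, 0.0279]
tool_rot: [-0.002, 0.023, 1.0, -0.001]
contact_force: [-8.4, 0.6, 14.3]
gripper_width: 0.64
grasp_force: 33.5
time: 6.92
tool_pos: [0.6216, 0.0035, 0.0278]
tool_rot: [-0.002, 0.023, 1.0, -0.001]
contact_force: [-6.0, -1.1, 9.5]
gripper_width: 0.636
grasp_force: 33.4
tool delta [-0.0195 -0.0006 -0.0003] pos [0.6216 0.0035 0.0278] x axis yaw deg 177.41 F [-6.  -1.1  9.5] t 6.92
```

```bash
python3 shift.py '[[[0.627,-0.007,0,-0.0003,0,0,0],[0.627,-0.005,0,0,0,0,0],[0.627,-0.003,0,0,0,0,0],[0.627,0,0,0,0,0,0]]]';python3 shift.py '[[[0.627,-0.003,0,0,0,0,0],[0.627,0,0,0,0,0,0]]]';python3 shift.py '[[[0.627,-0.003,0,0,0,0,0],[0.627,0,0,0,0,0,0]]]'
```

```text
time: 7.42
tool_pos: [0.6367, 0.0028, 0.0278]
tool_rot: [-0.001, 0.023, 1.0, -0.001]
contact_force: [-3.3, -0.1, 6.1]
gripper_width: 0.634
grasp_force: 33.1
time: 7.68
tool_pos: [0.6396, 0.0026, 0.0278]
tool_rot: [-0.002, 0.023, 1.0, -0.001]
contact_force: [-3.8, -0.7, 6.7]
gripper_width: 0.634
grasp_force: 33.1
time: 7.92
tool_pos: [0.6426, 0.0025, 0.0278]
tool_rot: [-0.002, 0.023, 1.0, -0.001]
contact_force: [-4.9, 0.7, 7.6]
gripper_width: 0.635
grasp_force: 33.1
```

```bash
for i in 1 2; do :; done; python3 shift.py '[[[0.627,-0.002,0,0,0,0,0],[0.627,0,0,0,0,0,0]]]';python3 shift.py '[[[0.627,-0.002,0,0,0,0,0],[0.627,0,0,0,0,0,0]]]'
```

```text
time: 8.18
tool_pos: [0.644, 0.0024, 0.0278]
tool_rot: [-0.002, 0.023, 1.0, -0.001]
contact_force: [-6.8, 0.9, 9.2]
gripper_width: 0.635
grasp_force: 33.2
time: 8.43
tool_pos: [0.6446, 0.0024, 0.0279]
tool_rot: [-0.004, 0.023, 1.0, -0.001]
contact_force: [-12.4, 0.1, 12.6]
gripper_width: 0.629
grasp_force: 33.7
```

```bash
python3 shift.py '[[[0.627,-0.002,0,0,0,0,0],[0.627,0,0,0,0,0,0]]]'
python3 - <<'E'
from plant import manip
import cv2,numpy as np
s=manip.grab_frame("scene");t=manip.grab_frame("top")
c=lambda im,x,y:cv2.resize(cv2.convertScaleAbs(im[y:y+105,x:x+100,::-1],alpha=1.8,beta=15),None,fx=4,fy=4,interpolation=cv2.INTER_CUBIC)
cv2.imwrite("pics/c3.png",np.hstack([c(t,190,105),c(s,240,140)]))
E
```

```text
time: 8.68
tool_pos: [0.6458, 0.0025, 0.028]
tool_rot: [-0.005, 0.022, 1.0, -0.0]
contact_force: [-14.7, 0.8, 17.2]
gripper_width: 0.635
grasp_force: 33.8
```

View pics/c3.png

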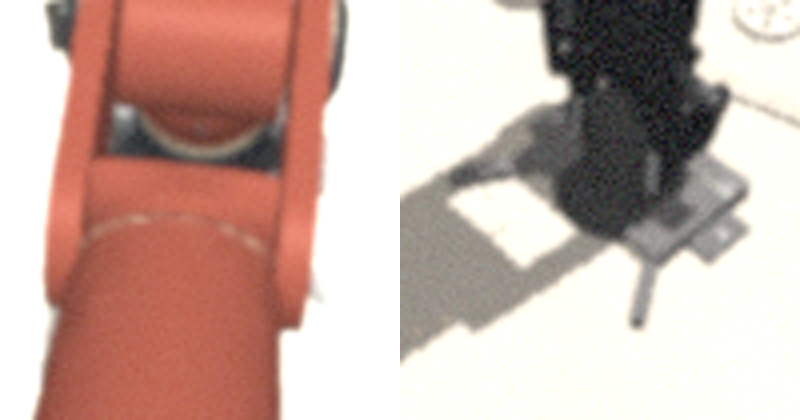

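The scene crop shows the foot in the dock, with only its front rim visible at about (600,225), as expected when home. The force ramp (-4 to -15 N over 3 mm) agrees. I'll relax the push and then draw straight up.

```bash
python3 shift.py '[[[0.627,0.003,0,0,0,0,0],[0.627,0,0,0,0,0,0]]]';python3 shift.py '[[[0.625,0,0,-0.004,0,0,0],[0.625,0,0,-0.004,0,0,0],[0.625,0,0,-0.004,0,0,0],[0.625,0,0,-0.004,0,0,0],[0.625,0,0,0,0,0,0]]]'
```

```text
time: 9.02
tool_pos: [0.6452, 0.0025, 0.0278]
tool_rot: [-0.002, 0.023, 1.0, -0.0]
contact_force: [-5.1, 0.7, 6.9]
gripper_width: 0.634
grasp_force: 33.2
time: 9.65
tool_pos: [0.6467, 0.004, 0.0436]
tool_rot: [-0.0, 0.022, 1.0, -0.0]
contact_force: [-2.9, -0.4, -2.9]
gripper_width: 0.636
grasp_force: 37.7
```

```bash
python3 shift.py '[[[0.625,0,0,-0.004,0,0,0],[0.625,0,0,-0.004,0,0,0]]]';python3 shift.py '[[[0.625,0,0,-0.004,0,0,0],[0.625,0,0,0,0,0,0]]]'
python3 - <<'E'
from plant import manip
import cv2,numpy as np
s=manip.grab_frame("scene");t=manip.grab_frame("wrist")
cv2.imwrite("pics/w4.png",t[:,:,::-1])
c=lambda im,x,y:cv2.resize(cv2.convertScaleAbs(im[y:y+105,x:x+100,::-1],alpha=2.2,beta=25),None,fx=5,fy=5,interpolation=cv2.INTER_CUBIC)
cv2.imwrite("pics/c4.png",c(s,240,130))
E
```

```text
time: 9.9
tool_pos: [0.6467, 0.0041, 0.0516]
tool_rot: [-0.0, 0.022, 1.0, -0.0]
contact_force: [-2.1, -2.3, -6.3]
gripper_width: 0.631
grasp_force: 37.6
time: 10.15
tool_pos: [0.6477, 0.0041, 0.0571]
tool_rot: [0.001, 0.022, 1.0, -0.0]
contact_force: [-4.1, -0.4, 0.3]
gripper_width: 0.635
grasp_force: 38.0
```

View pics/c4.png

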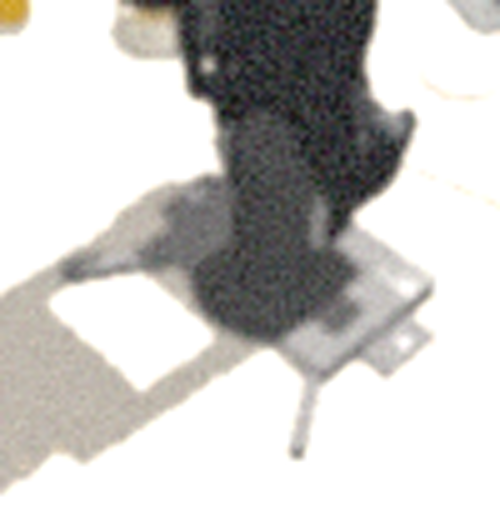

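The foot is still down in the dock, its front rim at about (255,330), and the column has grown. A pull of 3-6 N fits the catches rather than finger slip, so I'll carry on up.

```bash
python3 shift.py '[[[0.625,0.001,0,-0.006,0,0,0],[0.625,0,0,-0.006,0,0,0],[0.625,0,0,-0.006,0,0,0]]]';python3 shift.py '[[[0.625,0,0,-0.006,0,0,0],[0.625,0,0,-0.006,0,0,0],[0.625,0,0,-0.01,0,0,0],[0.625,0,0,-0.01,0,0,0],[0.625,0,0,-0.02,0,0,0]]]';python3 shift.py '[[[0.625,0,0,-0.03,0,0,0],[0.625,0,0,-0.03,0,0,0],[0.625,0,0,0,0,0,0],[0.625,0,0,0,0,0,0]]]'
python3 - <<'E'
from plant import manip
import cv2,numpy as np
s=manip.grab_frame("scene")
c=lambda im,x,y:cv2.resize(cv2.convertScaleAbs(im[y:y+120,x:x+120,::-1],alpha=2.2,beta=25),None,fx=4,fy=4,interpolation=cv2.INTER_CUBIC)
cv2.imwrite("pics/c5.png",c(s,230,115))
E
```

```text
time: 10.62
tool_pos: [0.6456, 0.0042, 0.0734]
tool_rot: [-0.0, 0.022, 1.0, 0.0]
contact_force: [-1.5, 0.3, -7.5]
gripper_width: 0.637
grasp_force: 37.6
time: 11.25
tool_pos: [0.6459, 0.0042, 0.1265]
tool_rot: [-0.0, 0.022, 1.0, 0.0]
contact_force: [-0.5, 0.2, -0.7]
gripper_width: 0.63
grasp_force: 38.1
time: 11.75
tool_pos: [0.6456, 0.0042, 0.1851]
tool_rot: [-0.0, 0.022, 1.0, 0.0]
contact_force: [-0.4, 0.7, -0.2]
gripper_width: 0.634
grasp_force: 38.1
```

View pics/c5.png

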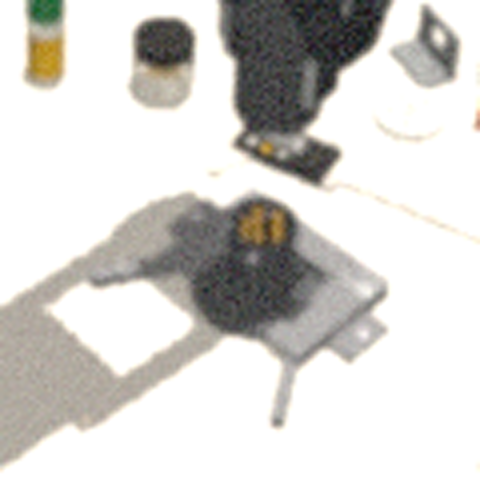

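The lid is off. The open base with its amber contents shows in the dock at (262,225), and the lid is in the fingers at (285,105). I'll carry it to the tin's old spot.

```bash
python3 go.py 0.478 0.268 0.10
```

```text
tool delta [0.1786 0.256  0.0845] pos [0.6451 0.0042 0.184 ] x axis yaw deg 177.43 F [-0.6  0.3 -0.1] t 11.8
```

```bash
python3 shift.py '[[[0.625,0.01,0.015,0,0,0,0],[0.625,0.022,0.031,0,0,0,0],[0.625,0.025,0.035,0,0,0,0],[0.625,0.025,0.035,0,0,0,0],[0.625,0.025,0.035,0,0,0,0]]]' >/dev/null; python3 shift.py '[[[0.625,0.025,0.035,0.01,0,0,0],[0.625,0.022,0.033,0.03,0,0,0],[0.625,0.016,0.024,0.03,0,0,0],[0.625,0.008,0.013,0.015,0,0,0],[0.625,0,0,0,0,0,0]]]'; python3 shift.py '[[[0.625,0,0,0.03,0,0,0],[0.625,0,0,0.025,0,0,0],[0.625,0,0,0.01,0,0,0],[0.625,0,0,0,0,0,0]]]'; python3 go.py 0.478 0.268 0.022
python3 - <<'E'
from plant import manip
import cv2,numpy as np
s=manip.grab_frame("scene")
cv2.imwrite("pics/s6.png",cv2.resize(cv2.convertScaleAbs(s[110:220,120:230,::-1],alpha=2.2,beta=25),None,fx=4,fy=4,interpolation=cv2.INTER_CUBIC))
E
```

```text
time: 13.05
tool_pos: [0.4779, 0.2681, 0.0989]
tool_rot: [-0.002, 0.022, 1.0, -0.001]
contact_force: [-0.4, 0.4, -0.0]
gripper_width: 0.632
grasp_force: 38.1
time: 13.55
tool_pos: [0.4802, 0.2674, 0.036]
tool_rot: [0.0, 0.023, 1.0, -0.0]
contact_force: [-0.1, 0.3, -1.0]
gripper_width: 0.632
grasp_force: 38.1
tool delta [0.0023 0.0005 0.014 ] pos [0.4802 0.2674 0.036 ] x axis yaw deg 177.38 F [-0.1  0.3 -1. ] t 13.55
```

View pics/s6.png

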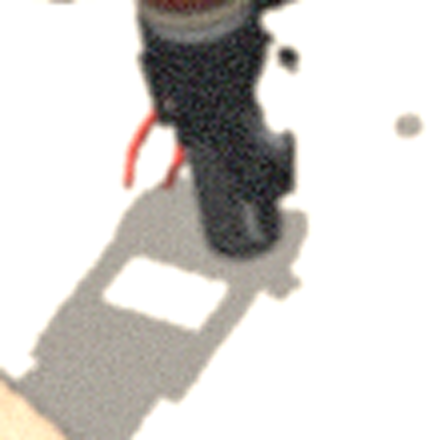

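The lid is upright and close above the bench, with its rim's low point at about (240,258), and the surroundings are free. Now I'll lower it gently until it touches.

```bash
python3 shift.py '[[[0.625,0,0,0.005,0,0,0],[0.625,0,0,0.004,0,0,0],[0.625,0,0,0,0,0,0]]]';python3 shift.py '[[[0.625,0,0,0.002,0,0,0],[0.625,0,0,0,0,0,0]]]';python3 shift.py '[[[0.625,0,0,0.001,0,0,0],[0.625,0,0,0,0,0,0]]]';python3 shift.py '[[[0.625,0,0,0.001,0,0,0],[0.625,0,0,0,0,0,0]]]'
```

```text
time: 13.98
tool_pos: [0.4794, 0.2678, 0.0264]
tool_rot: [-0.0, 0.022, 1.0, -0.0]
contact_force: [-0.7, -0.5, -1.1]
gripper_width: 0.631
grasp_force: 38.1
time: 14.22
tool_pos: [0.4795, 0.2678, 0.0245]
tool_rot: [-0.0, 0.022, 1.0, -0.0]
contact_force: [-1.0, 0.4, -0.4]
gripper_width: 0.634
grasp_force: 38.1
time: 14.48
tool_pos: [0.4796, 0.2678, 0.0235]
tool_rot: [-0.0, 0.022, 1.0, -0.0]
contact_force: [-1.1, 0.4, -0.3]
gripper_width: 0.632
grasp_force: 38.1
time: 14.72
tool_pos: [0.4796, 0.2678, 0.0225]
tool_rot: [-0.0, 0.022, 1.0, -0.0]
contact_force: [0.0, -0.1, -0.0]
gripper_width: 0.629
grasp_force: 38.1
```

```bash
python3 shift.py '[[[0.625,0,0,0.001,0,0,0],[0.625,0,0,0,0,0,0]]]';python3 shift.py '[[[0.625,0,0,0.001,0,0,0],[0.625,0,0,0,0,0,0]]]'
```

```text
time: 14.98
tool_pos: [0.4798, 0.2679, 0.0218]
tool_rot: [0.0, 0.022, 1.0, 0.0]
contact_force: [-0.7, -0.2, 1.2]
gripper_width: 0.632
grasp_force: 38.2
time: 15.22
tool_pos: [0.4799, 0.2679, 0.0218]
tool_rot: [-0.0, 0.022, 1.0, -0.0]
contact_force: [-3.1, -2.2, 7.8]
gripper_width: 0.629
grasp_force: 38.7
```

Touched down. I'll release slowly and lift away.

```bash
python3 shift.py '[[[0.65,0,0,0,0,0,0],[0.72,0,0,0,0,0,0],[0.85,0,0,0,0,0,0],[1,0,0,0,0,0,0],[1,0,0,0,0,0,0]]]';python3 shift.py '[[[1,0,0,-0.02,0,0,0],[1,0,0,-0.04,0,0,0],[1,0,0,-0.05,0,0,0],[1,0,0,-0.05,0,0,0],[1,0,0,-0.03,0,0,0]]]'; python3 shift.py '[[[1,0.04,0.04,0,0,0,0],[1,0.04,0.04,0,0,0,0],[1,0.04,0.04,0,0,0,0],[1,0,0.05,0,0,0,0],[1,0,0,0,0,0,0]]]'
python3 - <<'E'
from plant import manip
import cv2,numpy as np
s=manip.grab_frame("scene")[:,:,::-1];t=manip.grab_frame("top")[:,:,::-1]
cv2.imwrite("pics/top7.png",t);cv2.imwrite("pics/scene7.png",s)
f=lambda im:cv2.convertScaleAbs(im,alpha=1.8,beta=20)
a=cv2.resize(f(t[110:250,80:370]),(795,384),interpolation=cv2.INTER_CUBIC)
b=np.hstack([cv2.resize(f(s[130:200,130:200]),(200,200)),cv2.resize(f(s[150:230,245:335]),(225,200)),cv2.resize(f(s[250:310,300:370]),(233,200))])
b=cv2.copyMakeBorder(b,0,0,0,795-b.shape[1],cv2.BORDER_CONSTANT)
cv2.imwrite("pics/f7.png",np.vstack([a,b]))
E
```

```text
time: 15.85
tool_pos: [0.4796, 0.2679, 0.0205]
tool_rot: [-0.0, 0.022, 1.0, -0.0]
contact_force: [0.6, 0.3, -0.6]
gripper_width: 1.001
grasp_force: 0.0
time: 16.48
tool_pos: [0.4808, 0.2684, 0.216]
tool_rot: [0.003, 0.022, 1.0, 0.001]
contact_force: [0.8, 0.6, -0.1]
gripper_width: 1.005
grasp_force: 0.0
time: 17.1
tool_pos: [0.3666, 0.4455, 0.212]
tool_rot: [0.0, 0.021, 1.0, 0.001]
contact_force: [0.1, -0.2, -0.2]
gripper_width: 1.001
grasp_force: 0.0
```

View pics/f7.png

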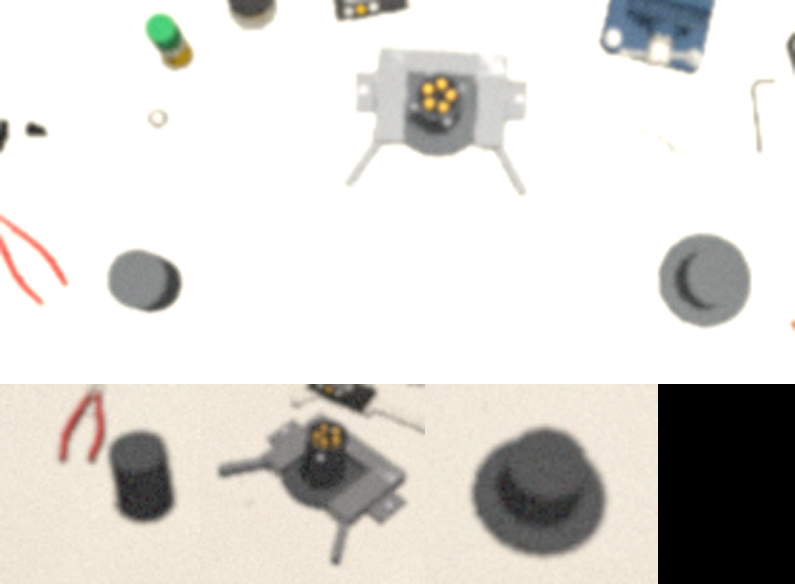

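The lid stands upright at the old spot (145,280), the open tin is in the dock (437,100), and the squat tin is unmoved (705,280). One numeric check that the foot is fully home and the squat tin hasn't moved.

```bash
sed 's/0.png/7.png/' m1.py > m7.py
python3 - <<'E'
import io,contextlib
with contextlib.redirect_stdout(io.StringIO()): from m7 import *
c=contour("top",(315,190,45,45),115);print("squat",fitc(plane(P["top"],c,.003))[0])
c=contour("top",(205,155,70,20),117)
c=contour("top",(228,155,24,20),117);k=c[:,1]>162.5
X=plane(P["top"],c[k],.003);print(k.sum(),c[k].max(0))
r=least_squares(lambda q:np.hypot(*(X-q).T)-.0442,[.64,.002]);print("foot centre",r.x,np.abs(r.fun).max())
c=contour("scene",(275,180,50,35),75);k=(c[:,1]>195)
E
```

```text
squat [ 0.48411384 -0.24537635  0.04414294]
197 [251.4375 166.8125]
foot centre [0.6451801  0.00361132] 0.0014839270018295395
```

```bash
python3 -c "
from plant import manip
print(manip.job_done())"
```

```text
the job is handed in; nothing more can be done
None
```

The job is handed in, at about 17 s of the 64 s allowed: the opened tall tin is home in the dock, its lid stands open end down on the tin's old spot, and the squat tin hasn't moved; one grip test briefly squeezed the lid at 62 N, over its 40 N, with no damage visible.

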